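# Clear the two stacks on the harness bench

## Robot

A 6-joint arm with a two-finger parallel gripper is mounted at the origin on the work surface. World frame = base frame: x ahead of the robot, y to its left, z up, the work surface at z = 0. Lengths are in m, angles in rad, forces in N, time in s.
With the tool pointing down it reaches from about 0.25 to 0.775 m from the base axis. Payload 4 kg.
Tool frame: the origin (TCP) lies at the centre of the arm's flange, where the gripper is bolted on; the fingertips stand 199 mm ahead of it and the grasp point (between the pads) lies 180 mm ahead of it (robot.tcp_to_tips is the z of the fingertips in the tool frame, in m); z points along the fingers, y is the line along which they close (so a half turn about z gives the same grasp; the last joint's range is limited). The gripper opens to 94 mm and grips with 3 to 60 N. Pads are 16 mm wide; open, the fingers measure 119 mm over their backs; the gripper's body (75 mm by 177 mm) begins 78 mm behind the grasp point.
Start: joints at [1.067, 0.087, 1.371, -0, 1.684, -0.103], TCP at [0.215, 0.506, 0.405] pointing down, gripper open.
Joint ranges: [-3.1, 3.1], [-0.76, 2.03], [0.27, 2.55], [-1.08, 4.22], [0.17, 2.65], [-2.57, 2.57]. Speed limits (rad/s): [2.79, 2.79, 3.14, 3.14, 3.14, 3.14].

## Interface

Orientations are given as [roll, pitch, yaw] about the fixed x, y, z axes, in that order (R = Rz(yaw) Ry(pitch) Rx(roll)).
In Python, from bench import robot gives the robot as it stands.
- The arm moves only by the tool play_rows, never from a script. Its arguments are lists of equal length, an entry for each row: "translation": the shift along the tool's x, y, z scaled (see below), a list of three; "twist": the turn, a rotation vector about the tool's x, y, z scaled (see below), a list of three; "gripper": the opening, from -1 (shut) to 1 (fully open). A call has 1 to 8 rows; each row shifts and turns the commanded pose from where the row before left it, along the tool's axes as they then stand; what a row does not reach is not made up. The controller multiplies each number of a shift by 0.04 m and each number of a turn by 0.1 rad. A row lasts 1/10 s, in which the tool goes at most 50 mm and 8.59 degrees, less where a joint would pass 70% of its speed; a pose out of reach is approached as far as the arm can. A call with a number of a shift or a turn outside -1 to 1 is refused whole. A call with a gripper value outside its range is refused whole. The fingers move at their own pace and stop on an object; the grip force is fixed at half the most. Time passes only in rows, so rows that do not move let the fingers close. It gives the time, the measured TCP pose, the force, the opening and the grip force at its end, in the units of the state.
- robot.get_obs(): the state, without advancing time (a new reading comes with each control period).
- robot.snapshot(name): name is "side" or "top" or "wrist"; returns the picture (384x512x3 uint8, red, green, blue); there is no depth.
- robot.camera_model(name): a dict with "camera_matrix" (3x3 intrinsics, pixels), "rvec" (rotation vector, rad) and "tvec" (3), from world to camera coordinates, as OpenCV has them. Camera axes: x right, y down, z forward; pixel columns grow to the right and rows downward; lengths in m; the calibration is good to about 2 mm. A picture is of the moment at which its call begins: read the wrist's pose just before it. camera_model takes no time and is no camera call; for the wrist camera it gives the pose at the moment of the call.
- robot.close_job(): hands the job in; it is judged then, once.
Trained networks look in the newest picture that a camera, given by its name, has taken for a name from the list of things; names that differ only in an ending like _2 or _b are one class to them, and where a whole thing is asked for, a point or a joint stands for the part that bears it (a point fixed in the world has none). Each returns a list of dicts, best first, with "score" (0 to 1); they miss things now and then, are a little off and sometimes report something else, mostly with a low value. They report only what shows in the picture. A call takes as long as a camera call. They do not tell look-alikes from the thing itself.
- robot.recognise(name, camera): "centre" ([x, y, z] in m, in world coordinates, good to about 4 mm: the middle of the surface that is visible of it).
- robot.spot_point(name, camera): "centre" ([x, y, z] in m, in world coordinates, good to about 4 mm: a listed point, or the origin of a listed thing).
The state is a dict: "time": time; "joint_positions": joint angles; "qvel": joint speeds; "joint_torque": joint torques, N m; "tool_pos": TCP position; "ee_rot": TCP orientation; "wrist_force": force on the tool from outside, world axes, zero at the start; "wrist_torque": the same for the moment, N m; "width": finger opening in m; "finger_force": force on a finger pad.
Only numpy, scipy, OpenCV 4.12 (cv2) and the standard library are available. Lean on these libraries where they do the work, as an engineer would, in place of code of your own. Each camera call takes 0.05 s, during which the arm holds its last target. There are 200 camera calls.

## Task

Take the two stacks on the harness bench apart and put each thing where it belongs: the parts case flat in the broad shallow tray, the connector magazine flat in the long narrow tray, the larger tape roll down on the thick spindle, the smaller tape roll down on the thin spindle, and the jar standing in the round dish. Keep the jar upright throughout.

Things in the scene. Friction and masses are not known exactly. Their poses are not given: they have to be found in the camera images.
- case: Loose flat parts case, plain grey plastic with a white lid panel, 148 (x) x 60 (y) x 30 (z) mm, about 0.26 kg; at the start it lies flat on the bench and is the bottom of one of the two stacks (one tape roll lies on it, up to 30 mm off its middle along its length). Origin: centre of the underside, z up.
- magazine: Loose connector magazine, a long narrow aluminium bar with nine dark pockets along its top, 186 (x) x 36 (y) x 30 (z) mm, about 0.24 kg; lies flat on the bench, bottom of the other stack (the other tape roll lies on it, up to 30 mm off its middle along its length). Origin: centre of the underside, z up.
- wide_roll: Loose rigid roll of black tape lying flat, the larger one: outer diameter 66 mm, hole 40 mm, 25 mm high, about 0.10 kg; at the start on the case or on the magazine, with the jar standing on it. Origin: centre of the underside, z up.
- small_roll: Loose rigid roll of black tape lying flat, the smaller one: outer diameter 50 mm, hole 24 mm, 25 mm high, about 0.07 kg; at the start on whichever of case and magazine does not carry the larger roll; nothing lies on it. Origin: centre of the underside, z up.
- jar: Loose round screw-top jar, white with a bare aluminium cap, diameter 50 mm, 45 mm high, about 0.11 kg, standing upright on the larger tape roll. Origin: centre of the underside, z up.
- tray: Place for the case: fixed white shallow tray, the broader of the two; inside 170 (x) x 84 (y) mm, floor 3 mm thick, lip 4 mm thick whose top is 11 mm above the bench. Its x is its long direction. Origin: centre of the underside, z up.
- cradle: Place for the magazine: fixed white shallow tray, the long narrow one; inside 208 (x) x 56 (y) mm, floor 3 mm thick, lip 4 mm thick whose top is 11 mm above the bench. Its x is its long direction. Origin: centre of the underside, z up.
- thick_spindle: Place for the larger roll: fixed upright steel post of diameter 26 mm, top (slightly tapered) 45 mm above the bench, on a dark round base plate 80 mm across and 6 mm thick; the roll lies on the base plate with the post through its hole. Origin: centre of the underside, z up.
- thin_spindle: Place for the smaller roll: as the thick spindle but with a post of diameter 10 mm; base plate 80 mm across and 6 mm thick, post top 45 mm above the bench. Origin: centre of the underside, z up.
- dish: Place for the jar: fixed round steel dish, inside diameter 72 mm, outside 80 mm, floor 4 mm thick, rim 12 mm above the bench. Origin: centre of the underside, z up.
Things that resemble listed ones, but are neither listed nor needed, are in the scene too. Of the things shaped like the magazine, the aluminium one is meant. What is shaped like the small_roll but pink is not meant.

How it is judged:
At the end, for the whole second after the job is handed in: Case and magazine flat in their trays, within 14 mm of the middle and 0.3 rad of its length; rolls down on their spindles' base plates (4 mm), within 10 mm of the axis; jar upright on the dish floor, within 14 mm of its centre; tilts below 0.06 rad (rolls, jar 0.08); all at rest (x of case in the frame of tray between -0.014 and 0.014 m and y of case in the frame of tray between -0.014 and 0.014 m and z of case in the frame of tray between -0.001 and 0.006 m and angle between each of case, magazine's own z axis and vertical below 0.06 rad and angle between the x axis of case and the x axis of tray, either way round below 0.3 rad and x of magazine in the frame of cradle between -0.014 and 0.014 m and y of magazine in the frame of cradle between -0.014 and 0.014 m and z of magazine in the frame of cradle between -0.001 and 0.006 m and angle between the x axis of magazine and the x axis of cradle, either way round below 0.3 rad and horizontal distance between wide_roll and thick_spindle below 0.01 m and angle between each of wide_roll, small_roll, jar's own z axis and vertical below 0.08 rad and z of wide_roll in the frame of thick_spindle between 0.002 and 0.01 m and horizontal distance between small_roll and thin_spindle below 0.01 m and z of small_roll in the frame of thin_spindle between 0.002 and 0.01 m and horizontal distance between jar and dish below 0.014 m and z of jar in the frame of dish between 0 and 0.008 m and linear speed of each of case, magazine, wide_roll, small_roll, jar below 0.02 m/s); the robot touches nothing.
It fails at once if the jar is tipped by more than about 30 degrees (angle between jar's own z axis and vertical above 0.52 rad).
It also fails if it takes over 136 s, if anything falls off the work surface, if the arm or the gripper's body presses on something with over 40 N, if the wrist force passes 120 N, or if a joint passes its speed limit or range.

## Working session

There is one attempt and no reset: what is moved stays moved. The work goes in short steps, Python scripts to look and compute and a tool call to move; the robot and the scene stay as the last step left them, time stands still between calls to the robot, and variables do not carry over. Pictures are saved under pics/ and viewed, at most 14 in all, crops included, and the job is handed in when it is done.

Besides the shell and the picture viewer there is one more tool, called as name(argument=value, ...), one argument or row to a line, values as JSON. play_rows: Moves the arm, as the interface text tells. Its arguments: {"type":"object","properties":{"translation":{"type":"array","items":{"type":"array","items":{"type":"number","minimum":-1,"maximum":1}}},"twist":{"type":"array","items":{"type":"array","items":{"type":"number","minimum":-1,"maximum":1}}},"gripper":{"type":"array","items":{"type":"number"}}},"required":["translation","twist","gripper"]}

```bash
mkdir -p pics; cat > h.py <<'E'
import cv2, numpy as np
from bench import robot
def snap(cam,name):
    im=robot.snapshot(cam); cv2.imwrite(f'pics/{name}.png',im[:,:,::-1]); return im
def ray(cam,u,v,z):
    m=robot.camera_model(cam); K=np.array(m['camera_matrix']);R=cv2.Rodrigues(np.array(m['rvec'],float))[0];t=np.array(m['tvec'],float).ravel()
    d=R.T@np.linalg.inv(K)@[u,v,1]; c=-R.T@t
    return c+d*(z-c[2])/d[2]
E
python3 - <<'E'
from h import *
snap('top','t0');snap('side','s0')
print({k:np.round(v,3) for k,v in robot.get_obs().items()})
for n in 'case magazine wide_roll small_roll jar tray cradle thick_spindle thin_spindle dish'.split():
    print(n,[(np.round(d['centre'],3).tolist(),round(d['score'],2)) for d in robot.spot_point(n,'top')])
E
```

```text
{'time': np.float64(0.1), 'joint_positions': array([ 1.067,  0.088,  1.372, -0.   ,  1.684, -0.103]), 'qvel': array([ 0.001, -0.003, -0.004,  0.001,  0.002,  0.   ]), 'joint_torque': array([ 1.0000e-03, -3.4125e+01, -3.0330e+01,  7.2000e-02,  3.0000e-02,
       -0.0000e+00]), 'tool_pos': array([0.215, 0.506, 0.404]), 'ee_rot': array([-3.14 , -0.   ,  2.741]), 'wrist_force': array([-0.132, -0.471,  0.167]), 'wrist_torque': array([-0.015, -0.018, -0.001]), 'finger_force': np.float64(0.0), 'width': np.float64(0.094)}
case [([0.662, 0.2, -0.005], 0.83)]
magazine [([0.306, 0.502, -0.001], 0.91), ([0.458, 0.334, 0.004], 0.77)]
wide_roll [([0.688, 0.2, 0.035], 0.55), ([0.473, 0.087, -0.002], 0.44)]
small_roll [([0.507, 0.421, -0.001], 0.75), ([0.438, 0.338, 0.03], 0.63)]
jar [([0.689, 0.2, 0.058], 0.78)]
tray [([0.661, -0.191, -0.005], 0.66)]
cradle [([0.437, -0.348, 0.002], 0.76), ([0.458, 0.335, 0.005], 0.73)]
thick_spindle [([0.458, -0.101, 0.002], 0.61)]
thin_spindle [([0.669, 0.006, -0.003], 0.97)]
dish [([0.473, 0.088, -0.005], 0.55)]
```

View pics/t0.png

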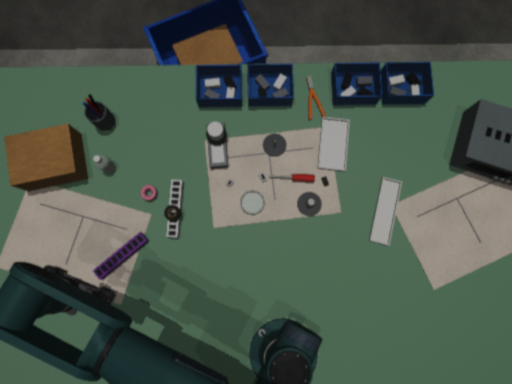

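View pics/s0.png

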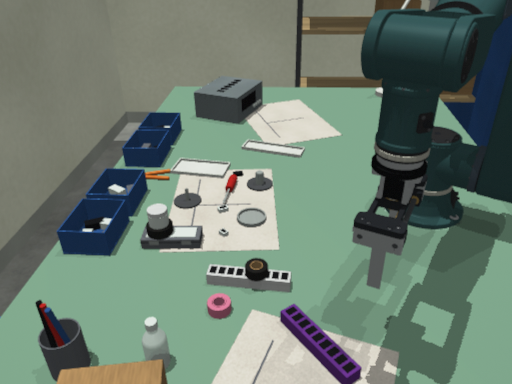

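Candidates (top image):
- **Magazine:** aluminium bar at (174,208), or the purple bar at (121,256). I choose the aluminium one.
- **Small roll:** black roll on the aluminium bar at (173,213), or the pink ring at (148,193). I choose the black one.
- **Jar and wide roll:** at (216,132) on the case at (218,150). The white bottle at (102,162) is not the jar.
- **Places:** thin spindle (275,145), thick spindle (309,204), dish (252,203), tray (334,144), cradle (386,210).

Next I move the arm over and check these from close by.

play_rows(
  translation=[
    [0, 0, 0],
    [0, 0, 0],
    [0, 0, 0],
    [0, 0, 0],
    [-0.8, -0.64, 0],
    [-0.8, -0.64, 0],
    [-0.8, -0.64, 0],
    [-0.8, -0.64, 0],
  ],
  twist=[
    [0, 0, -1],
    [0, 0, -1],
    [0, 0, -1],
    [0, 0, -1],
    [0, 0, 0],
    [0, 0, 0],
    [0, 0, 0],
    [0, 0, 0],
  ],
  gripper=[1, 1, 1, 1, 1, 1, 1, 1],
)

```text
time: 1.4
tool_pos: [0.3434, 0.4029, 0.4049]
ee_rot: [3.141, 0.0, 3.141]
wrist_force: [0.3, 1.0, -0.2]
width: 0.0942
finger_force: 0.0
```

play_rows(
  translation=[
    [-0.8, -0.64, 0],
    [-0.8, -0.64, 0],
    [-0.8, -0.64, 0],
    [-0.8, -0.64, 0],
    [-0.8, -0.64, 0],
    [-0.8, -0.64, 0],
    [0, 0, 0],
    [0, 0, 0],
  ],
  twist=[
    [0, 0, 0],
    [0, 0, 0],
    [0, 0, 0],
    [0, 0, 0],
    [0, 0, 0],
    [0, 0, 0],
    [0, 0, 0],
    [0, 0, 0],
  ],
  gripper=[1, 1, 1, 1, 1, 1, 1, 1],
)

```text
time: 2.2
tool_pos: [0.5349, 0.2496, 0.4043]
ee_rot: [3.141, -0.001, 3.139]
wrist_force: [-0.5, 0.2, 0.7]
width: 0.0939
finger_force: 0.0
```

```bash
python3 - <<'E'
from h import *
a=robot.snapshot('wrist');b=robot.snapshot('top')
cv2.imwrite('pics/w1.png',a[:,:,::-1])
c=cv2.resize(b[110:250,90:350],None,fx=3,fy=3,interpolation=cv2.INTER_CUBIC);cv2.imwrite('pics/t1.png',c[:,:,::-1])
m=robot.camera_model('wrist');print(m)
print(robot.get_obs()['tool_pos'],robot.get_obs()['ee_rot'])
for n in 'case magazine wide_roll small_roll jar tray cradle thick_spindle thin_spindle dish'.split():
  for c in ('wrist','top'):
    print(n,c,[(np.round(d['centre'],3).tolist(),round(d['score'],2)) for d in robot.spot_point(n,c)])
E
```

```text
{'camera_matrix': array([[281.88081054,   0.        , 253.34809669],
       [  0.        , 281.88081054, 190.36389586],
       [  0.        ,   0.        ,   1.        ]]), 'rvec': array([-2.07280456, -2.07146081, -0.291938  ]), 'tvec': array([-0.25238323, -0.54256212,  0.24420121])}
[0.53378284 0.25076033 0.40476541] [ 3.14105047e+00 -3.78337043e-04 -3.14150958e+00]
case wrist [([0.662, 0.201, -0.001], 0.66)]
case top [([0.668, 0.004, -0.003], 0.63), ([0.66, 0.202, -0.004], 0.46)]
magazine wrist [([0.456, 0.337, -0.004], 0.91), ([0.691, 0.197, 0.032], 0.51)]
magazine top [([0.457, 0.332, 0.002], 0.91), ([0.306, 0.503, 0.001], 0.57)]
wide_roll wrist [([0.692, 0.2, 0.03], 0.69)]
wide_roll top [([0.663, -0.19, -0.003], 0.7), ([0.69, 0.199, 0.031], 0.48)]
small_roll wrist [([0.437, 0.34, 0.027], 0.86)]
small_roll top [([0.504, 0.42, 0.003], 0.6)]
jar wrist [([0.69, 0.193, 0.058], 0.76)]
jar top [([0.691, 0.203, 0.056], 0.68), ([0.46, -0.099, 0.002], 0.2)]
tray wrist []
tray top [([0.663, -0.194, -0.003], 0.87)]
cradle wrist [([0.473, 0.089, 0.002], 0.42)]
cradle top [([0.435, -0.347, 0.002], 0.92)]
thick_spindle wrist []
thick_spindle top [([0.461, -0.1, 0.0], 0.65)]
thin_spindle wrist [([0.67, 0.005, 0.001], 0.88), ([0.695, 0.196, 0.031], 0.6)]
thin_spindle top [([0.668, 0.006, -0.006], 0.6), ([0.691, 0.2, 0.056], 0.37)]
dish wrist [([0.473, 0.089, 0.001], 0.79), ([0.661, 0.203, -0.001], 0.72)]
dish top [([0.473, 0.084, -0.004], 0.75), ([0.664, -0.192, -0.002], 0.42)]
```

View pics/w1.png

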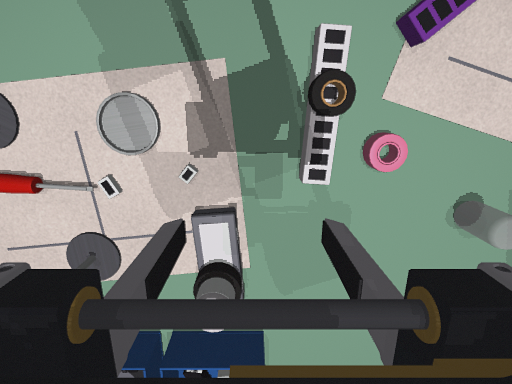

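View pics/t1.png

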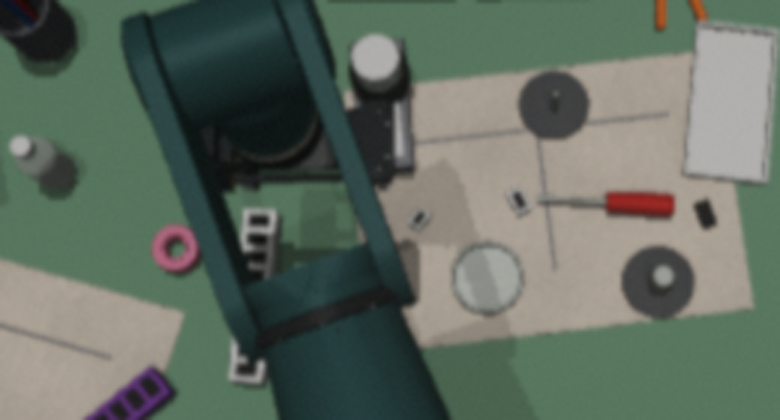

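The wrist view shows the aluminium magazine with the black roll at (332,92), the pink ring at (387,152), which I leave, the jar at (215,300) on the case at (215,245), the dish at (128,122) and the thin spindle at (93,257). The choices are confirmed, so I work out orientations and go to the jar.

```bash
python3 - <<'E'
from h import *
f=lambda u,v,z:np.round(ray('wrist',u,v,z)[:2],3)
print('mag',f(334,26,.03),f(316,182,.03)); print('case',f(193,211,.03),f(236,208,.03),f(242,265,.03))
print('roll',f(332,92,.055),'dish',f(128,122,.012),'thin',f(93,257,.006))
g=lambda u,v,z:np.round(ray('top',90+u/3,110+v/3,z)[:2],3)
print('thin',g(553,104,.006),'thick',g(657,282,.006),'jar',g(376,57,.1),'dish',g(487,278,.012),'tray',g(735,25,.011),g(725,182,.011))
b=cv2.imread('pics/t0.png');cv2.imwrite('pics/c2.png',cv2.resize(b[100:260,280:420],None,fx=4,fy=3.75*4/3.75,interpolation=cv2.INTER_CUBIC)[:600])
E
```

```text
mag [0.365 0.342] [0.546 0.332]
case [0.585 0.171] [0.581 0.228] [0.667 0.235]
roll [0.437 0.338] dish [0.47 0.09] thin [0.667 0.011]
thin [0.666 0.007] thick [ 0.463 -0.101] jar [0.691 0.196] dish [0.47  0.085] tray [ 0.754 -0.201] [ 0.572 -0.18 ]
```

play_rows(
  translation=[
    [-0.975, -0.32, 0],
    [-0.975, -0.32, 0],
    [-0.975, -0.32, 0],
    [-0.975, -0.32, 0],
    [0, 0, 0],
    [0, 0, 0],
  ],
  twist=[
    [0, 0, 0],
    [0, 0, 0],
    [0, 0, 0],
    [0, 0, 0],
    [0, 0, 0],
    [0, 0, 0],
  ],
  gripper=[1, 1, 1, 1, 1, 1],
)

```text
time: 3.9
tool_pos: [0.6911, 0.1984, 0.4028]
ee_rot: [-3.141, -0.003, 3.14]
wrist_force: [1.1, 1.1, 0.1]
width: 0.0939
finger_force: 0.0
```

```bash
python3 - <<'E'
from h import *
cv2.imwrite('pics/w2.png',robot.snapshot('wrist')[:,:,::-1])
for n in ('jar','wide_roll','case','thin_spindle','tray'): print(n,[(np.round(d['centre'],3).tolist(),round(d['score'],2)) for d in robot.spot_point(n,'wrist')])
print(robot.get_obs()['tool_pos'])
E
```

```text
jar [([0.691, 0.196, 0.058], 0.7)]
wide_roll [([0.692, 0.199, 0.03], 0.83)]
case [([0.663, 0.204, -0.003], 0.8), ([0.692, 0.196, 0.031], 0.53)]
thin_spindle [([0.674, 0.008, 0.0], 0.87)]
tray []
[0.68917399 0.19955421 0.40624642]
```

View pics/w2.png

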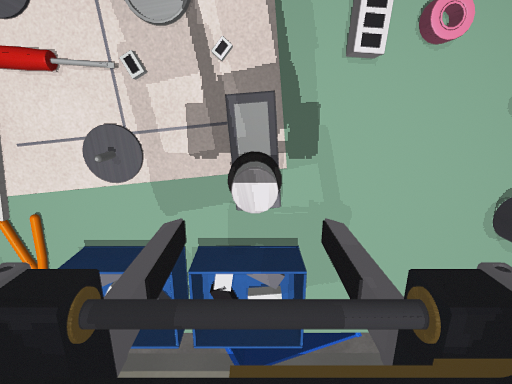

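View pics/c2.png

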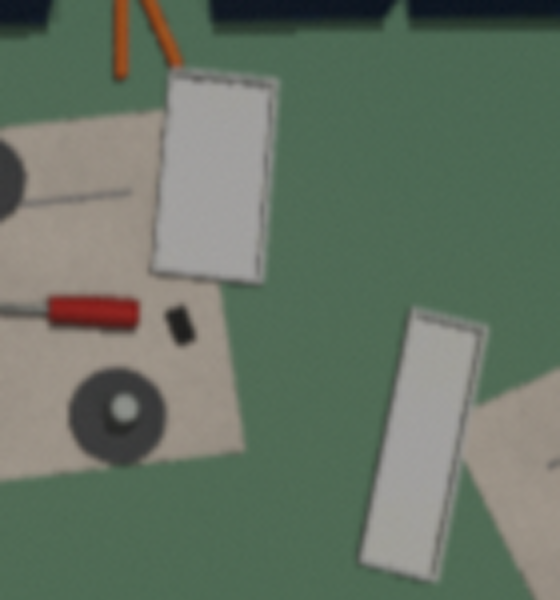

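The jar at (255,190) is centred between the fingers. I descend and grip it.

play_rows(
  translation=[
    [0, 0, 0.85],
    [0, 0, 0.85],
    [0, 0, 0.85],
    [0, 0, 0.85],
    [0, 0, 0],
    [0, 0, 0],
    [0, 0, 0],
  ],
  twist=[
    [0, 0, 0],
    [0, 0, 0],
    [0, 0, 0],
    [0, 0, 0],
    [0, 0, 0],
    [0, 0, 0],
    [0, 0, 0],
  ],
  gripper=[1, 1, 1, 1, 1, -1, -1],
)

```text
time: 4.9
tool_pos: [0.6908, 0.1992, 0.2723]
ee_rot: [3.14, 0.005, 3.141]
wrist_force: [0.1, 0.0, 0.3]
width: 0.0814
finger_force: 0.0
```

play_rows(
  translation=[
    [0, 0, 0],
    [0, 0, 0],
    [0, 0, 0],
    [0, 0, 0],
    [0, 0, 0],
  ],
  twist=[
    [0, 0, 0],
    [0, 0, 0],
    [0, 0, 0],
    [0, 0, 0],
    [0, 0, 0],
  ],
  gripper=[-1, -1, -1, -1, -1],
)

```text
time: 5.4
tool_pos: [0.6905, 0.1988, 0.2693]
ee_rot: [3.141, 0.001, 3.141]
wrist_force: [-1.0, 0.2, 1.4]
width: 0.0497
finger_force: 30.0
```

```bash
python3 - <<'E'
from h import *
g=lambda u,v,z:np.round(ray('top',280+u/4,100+v/4,z),4)[:2]
for a,b in (((225,75),(207,277)),((449.5,316),(399,571))):
    p,q=g(*a,.011),g(*b,.011); d=p-q; print((p+q)/2,np.linalg.norm(d),np.arctan2(d[1],d[0]))
print('thick top',g(124,407,.045),'base',g(117,416,.006))
E
```

```text
[ 0.6646 -0.1926] 0.17691862536205735 -0.1394989776663344
[ 0.43625 -0.35025] 0.215844620039509 -0.26869007764016944
thick top [ 0.4641 -0.1015] base [ 0.4629 -0.1014]
```

play_rows(
  translation=[
    [0, 0, -0.5],
    [0, 0, -0.5],
    [0, 0, -0.5],
    [0.46, -0.24, 0],
    [0.91, -0.465, 0],
    [0.91, -0.465, 0],
    [0.91, -0.465, 0],
    [0.91, -0.465, 0],
  ],
  twist=[
    [0, 0, 0],
    [0, 0, 0],
    [0, 0, 0],
    [0, 0, 0],
    [0, 0, 0],
    [0, 0, 0],
    [0, 0, 0],
    [0, 0, 0],
  ],
  gripper=[-1, -1, -1, -1, -1, -1, -1, -1],
)

```text
time: 6.2
tool_pos: [0.5246, 0.1143, 0.328]
ee_rot: [-3.141, -0.001, 3.141]
wrist_force: [-0.3, -0.0, -0.4]
width: 0.0492
finger_force: 30.0
```

play_rows(
  translation=[
    [0.91, -0.465, 0],
    [0.45, -0.23, 0],
    [0, 0, 0],
    [0, 0, 0.5],
    [0, 0, 0.5],
    [0, 0, 0],
    [0, 0, 0],
  ],
  twist=[
    [0, 0, 0],
    [0, 0, 0],
    [0, 0, 0],
    [0, 0, 0],
    [0, 0, 0],
    [0, 0, 0],
    [0, 0, 0],
  ],
  gripper=[-1, -1, -1, -1, -1, -1, -1],
)

```text
time: 6.9
tool_pos: [0.4724, 0.0875, 0.2885]
ee_rot: [3.141, -0.001, 3.141]
wrist_force: [1.1, 0.7, -1.5]
width: 0.0493
finger_force: 30.0
```

```bash
python3 - <<'E'
from h import *
cv2.imwrite('pics/w3.png',robot.snapshot('wrist')[:,:,::-1])
print(robot.get_obs()['tool_pos'])
for n in ('dish','thick_spindle'): print([(np.round(d['centre'],3).tolist(),round(d['score'],2)) for d in robot.spot_point(n,'wrist')])
E
```

```text
[0.47261649 0.08745202 0.28932609]
[([0.472, 0.088, 0.002], 0.63)]
[([0.464, -0.1, 0.001], 0.84), ([0.455, 0.338, -0.002], 0.33)]
```

View pics/w3.png

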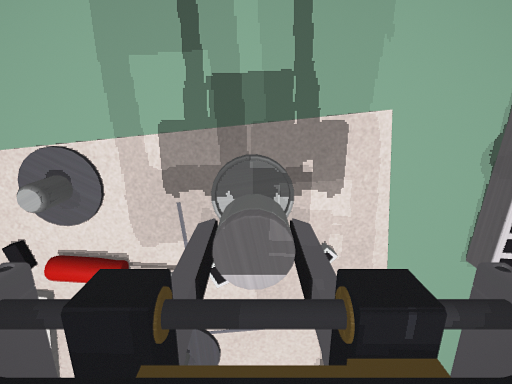

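Jar is at (252,240) over the dish at (252,195), aligned. I lower it, release, and go back for the wide roll.

play_rows(
  translation=[
    [0, 0, 0.7],
    [0, 0, 0.7],
    [0, 0, 0.3],
    [0, 0, 0.04],
    [0, 0, 0],
    [0, 0, 0],
    [0, 0, 0],
    [0, 0, 0],
  ],
  twist=[
    [0, 0, 0],
    [0, 0, 0],
    [0, 0, 0],
    [0, 0, 0],
    [0, 0, 0],
    [0, 0, 0],
    [0, 0, 0],
    [0, 0, 0],
  ],
  gripper=[-1, -1, -1, -1, -1, -1, 0.3, 1],
)

```text
time: 7.85
tool_pos: [0.4723, 0.0873, 0.2203]
ee_rot: [3.141, 0.002, 3.141]
wrist_force: [0.6, -0.3, 0.5]
width: 0.062
finger_force: 0.0
```

play_rows(
  translation=[
    [0, 0, 0],
    [0, 0, 0],
    [0, 0, 0],
    [0, 0, -0.7],
    [0, 0, -0.7],
    [0, 0, -0.7],
    [0, 0, -0.7],
    [0, 0, 0],
  ],
  twist=[
    [0, 0, 0],
    [0, 0, 0],
    [0, 0, 0],
    [0, 0, 0],
    [0, 0, 0],
    [0, 0, 0],
    [0, 0, 0],
    [0, 0, 0],
  ],
  gripper=[1, 1, 1, 1, 1, 1, 1, 1],
)

```text
time: 8.65
tool_pos: [0.4729, 0.0873, 0.3358]
ee_rot: [3.141, 0.009, 3.141]
wrist_force: [0.4, -0.4, 0.3]
width: 0.0943
finger_force: 0.0
```

play_rows(
  translation=[
    [-0.915, 0.465, 0],
    [-0.915, 0.465, 0],
    [-0.915, 0.465, 0],
    [-0.915, 0.465, 0],
    [-0.915, 0.465, 0],
    [-0.915, 0.465, 0],
    [0, 0, 0],
    [0, 0, 0],
  ],
  twist=[
    [0, 0, 0],
    [0, 0, 0],
    [0, 0, 0],
    [0, 0, 0],
    [0, 0, 0],
    [0, 0, 0],
    [0, 0, 0],
    [0, 0, 0],
  ],
  gripper=[1, 1, 1, 1, 1, 1, 1, 1],
)

```text
time: 9.45
tool_pos: [0.6919, 0.1989, 0.3275]
ee_rot: [-3.14, -0.005, 3.141]
wrist_force: [-0.8, -0.4, 0.8]
width: 0.0942
finger_force: 0.0
```

```bash
python3 - <<'E'
from h import *
a=robot.snapshot('wrist');cv2.imwrite('pics/w4.png',a[:,:,::-1])
print(robot.get_obs()['tool_pos'])
for n in ('wide_roll','case'): print([(np.round(d['centre'],3).tolist(),round(d['score'],2)) for d in robot.spot_point(n,'wrist')])
robot.snapshot('side')
for n in ('jar','wide_roll','thick_spindle'): print([(np.round(d['centre'],3).tolist(),round(d['score'],2)) for d in robot.spot_point(n,'side')])
E
```

```text
[0.69126261 0.19848003 0.32918413]
[([0.691, 0.198, 0.031], 0.77)]
[([0.693, 0.199, 0.029], 0.66)]
[([0.474, 0.086, 0.002], 0.82)]
[([0.691, 0.198, 0.028], 0.85)]
[([0.462, -0.099, 0.002], 0.86)]
```

View pics/w4.png

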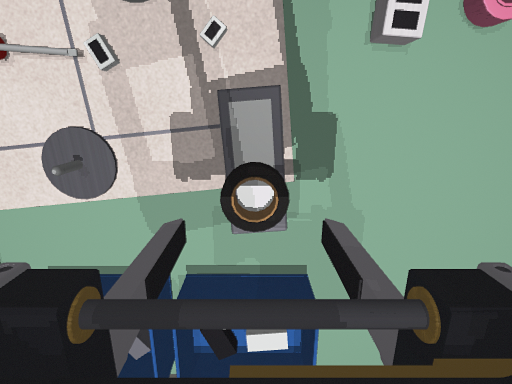

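play_rows(
  translation=[
    [0, 0, 0.8],
    [0, 0, 0.8],
    [0, 0, 0.6],
    [0, 0, 0.15],
    [0, 0, 0],
    [0, 0, 0],
    [0, 0, 0],
    [0, 0, 0],
  ],
  twist=[
    [0, 0, 0],
    [0, 0, 0],
    [0, 0, 0],
    [0, 0, 0],
    [0, 0, 0],
    [0, 0, 0],
    [0, 0, 0],
    [0, 0, 0],
  ],
  gripper=[1, 1, 1, 1, 1, -1, -1, -1],
)

```text
time: 10.6
tool_pos: [0.692, 0.1987, 0.2393]
ee_rot: [3.141, 0.003, 3.141]
wrist_force: [-0.2, 0.5, -0.8]
width: 0.073
finger_force: 0.0
```

play_rows(
  translation=[
    [0, 0, 0],
    [0, 0, 0],
    [0, 0, 0],
    [0, 0, -0.5],
    [0, 0, -0.7],
    [0, 0, -0.7],
    [0, 0, 0],
    [0, 0, 0],
  ],
  twist=[
    [0, 0, 0],
    [0, 0, 0],
    [0, 0, 0],
    [0, 0, 0],
    [0, 0, 0],
    [0, 0, 0],
    [0, 0, 0],
    [0, 0, 0],
  ],
  gripper=[-1, -1, -1, -1, -1, -1, -1, -1],
)

```text
time: 11.4
tool_pos: [0.6915, 0.1986, 0.3126]
ee_rot: [-3.142, 0.0, 3.141]
wrist_force: [-0.2, -0.0, -2.2]
width: 0.0652
finger_force: 30.2
```

play_rows(
  translation=[
    [0.4, -0.525, 0],
    [0.71, -0.93, 0],
    [0.71, -0.93, 0],
    [0.71, -0.93, 0],
    [0.71, -0.93, 0],
    [0.71, -0.93, 0],
    [0.71, -0.93, 0],
    [0.71, -0.93, 0],
  ],
  twist=[
    [0, 0, 0],
    [0, 0, 0],
    [0, 0, 0],
    [0, 0, 0],
    [0, 0, 0],
    [0, 0, 0],
    [0, 0, 0],
    [0, 0, 0],
  ],
  gripper=[-1, -1, -1, -1, -1, -1, -1, -1],
)

```text
time: 12.2
tool_pos: [0.4744, -0.0835, 0.31]
ee_rot: [3.14, -0.005, 3.141]
wrist_force: [0.8, -0.6, -1.1]
width: 0.0651
finger_force: 30.2
```

play_rows(
  translation=[
    [0.33, -0.44, 0],
    [0, 0, 0],
    [0, 0, 0],
    [0, 0, 0],
  ],
  twist=[
    [0, 0, 0],
    [0, 0, 0],
    [0, 0, 0],
    [0, 0, 0],
  ],
  gripper=[-1, -1, -1, -1],
)

```text
time: 12.6
tool_pos: [0.4636, -0.0994, 0.3119]
ee_rot: [3.14, -0.002, -3.141]
wrist_force: [-0.2, 0.4, -1.3]
width: 0.0649
finger_force: 30.2
```

```bash
python3 - <<'E'
from h import *
a=robot.snapshot('wrist');cv2.imwrite('pics/w5.png',a[:,:,::-1])
print(robot.get_obs()['tool_pos'],robot.get_obs()['ee_rot'])
for n in ('thick_spindle','wide_roll'): print([(np.round(d['centre'],4).tolist(),round(d['score'],2)) for d in robot.spot_point(n,'wrist')])
robot.snapshot('side')
for n in ('wide_roll','thick_spindle'): print([(np.round(d['centre'],4).tolist(),round(d['score'],2)) for d in robot.spot_point(n,'side')])
robot.snapshot('top')
for n in ('wide_roll','thick_spindle'): print([(np.round(d['centre'],4).tolist(),round(d['score'],2)) for d in robot.spot_point(n,'top')])
E
```

```text
[ 0.46382243 -0.09928027  0.31218946] [ 3.14060038e+00 -1.18187990e-03 -3.14081454e+00]
[([0.4639, -0.0964, 0.0032], 0.61)]
[([0.4624, -0.1009, 0.1044], 0.61)]
[([0.4633, -0.1001, 0.1023], 0.52)]
[([0.4637, -0.0981, 0.0021], 0.74)]
[([0.4635, -0.1014, 0.1081], 0.46), ([0.4564, 0.3328, 0.005], 0.22)]
[([0.4632, -0.0984, 0.0039], 0.67), ([0.4622, -0.1001, 0.1062], 0.64)]
```

View pics/w5.png

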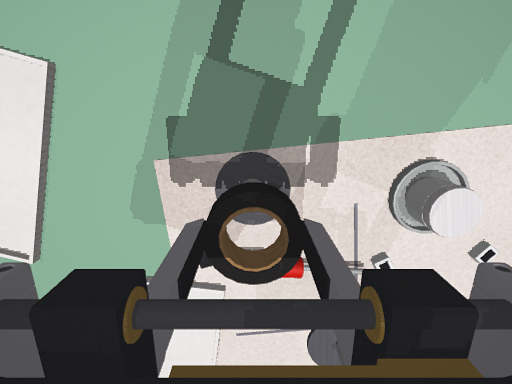

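The roll at (253,240) sits over the spindle base at (252,185), aligned. I lower it, release, and go to the small roll.

play_rows(
  translation=[
    [0, 0, 0.6],
    [0, 0, 0.7],
    [0, 0, 0.6],
    [0, 0, 0.35],
    [0, 0, 0.2],
    [0, 0, 0],
    [0, 0, 0],
    [0, 0, 0],
  ],
  twist=[
    [0, 0, 0],
    [0, 0, 0],
    [0, 0, 0],
    [0, 0, 0],
    [0, 0, 0],
    [0, 0, 0],
    [0, 0, 0],
    [0, 0, 0],
  ],
  gripper=[-1, -1, -1, -1, -1, -1, -1, 1],
)

```text
time: 13.85
tool_pos: [0.4637, -0.1003, 0.216]
ee_rot: [-3.141, 0.002, 3.141]
wrist_force: [0.1, 0.0, -0.3]
width: 0.0699
finger_force: 0.0
```

play_rows(
  translation=[
    [0, 0, 0],
    [0, 0, 0],
    [0, 0, 0],
    [0, 0, -0.7],
    [0, 0, -0.9],
    [0, 0, -0.85],
    [0, 0, 0],
    [0, 0, 0],
  ],
  twist=[
    [0, 0, 0],
    [0, 0, 0],
    [0, 0, 0],
    [0, 0, 0],
    [0, 0, 0],
    [0, 0, 0],
    [0, 0, 0],
    [0, 0, 0],
  ],
  gripper=[1, 1, 1, 1, 1, 1, 1, 1],
)

```text
time: 14.65
tool_pos: [0.4634, -0.1002, 0.314]
ee_rot: [-3.141, 0.002, 3.141]
wrist_force: [-0.2, -0.6, 0.2]
width: 0.094
finger_force: 0.0
```

play_rows(
  translation=[
    [0.056, 0.9125, 0],
    [0.056, 0.9125, 0],
    [0.056, 0.9125, 0],
    [0.056, 0.9125, 0],
    [0.056, 0.9125, 0],
    [0.056, 0.9125, 0],
    [0.056, 0.9125, 0],
    [0.056, 0.9125, 0],
  ],
  twist=[
    [0, 0, 0],
    [0, 0, 0],
    [0, 0, 0],
    [0, 0, 0],
    [0, 0, 0],
    [0, 0, 0],
    [0, 0, 0],
    [0, 0, 0],
  ],
  gripper=[1, 1, 1, 1, 1, 1, 1, 1],
)

```text
time: 15.45
tool_pos: [0.4447, 0.1932, 0.3108]
ee_rot: [-3.14, -0.004, 3.141]
wrist_force: [0.6, -0.2, 0.2]
width: 0.094
finger_force: 0.0
```

play_rows(
  translation=[
    [0.056, 0.9125, 0],
    [0.056, 0.9125, 0],
    [0.056, 0.9125, 0],
    [0.056, 0.9125, 0],
    [0, 0, 0],
    [0, 0, 0],
    [0, 0, 0],
  ],
  twist=[
    [0, 0, 0],
    [0, 0, 0],
    [0, 0, 0],
    [0, 0, 0],
    [0, 0, 0],
    [0, 0, 0],
    [0, 0, 0],
  ],
  gripper=[1, 1, 1, 1, 1, 1, 1],
)

```text
time: 16.15
tool_pos: [0.4367, 0.3369, 0.3118]
ee_rot: [-3.14, -0.002, 3.14]
wrist_force: [1.3, -0.5, 0.6]
width: 0.0943
finger_force: 0.0
```

```bash
python3 - <<'E'
from h import *
a=robot.snapshot('wrist');cv2.imwrite('pics/w6.png',a[:,:,::-1])
print(robot.get_obs()['tool_pos'],robot.get_obs()['ee_rot'])
for n in ('small_roll','magazine'): print([(np.round(d['centre'],4).tolist(),round(d['score'],2)) for d in robot.spot_point(n,'wrist')])
robot.snapshot('side')
for n in ('wide_roll','thick_spindle','jar'): print([(np.round(d['centre'],4).tolist(),round(d['score'],2)) for d in robot.spot_point(n,'side')])
E
```

```text
[0.43685036 0.33672903 0.31223219] [-3.14038044e+00 -1.28021421e-03  3.13949675e+00]
[([0.5094, 0.4237, -0.0007], 0.94), ([0.437, 0.339, 0.0292], 0.84)]
[([0.3098, 0.5037, -0.001], 0.89), ([0.4578, 0.3351, -0.0005], 0.88)]
[]
[([0.6722, -0.1916, -0.0024], 0.65)]
[]
```

View pics/w6.png

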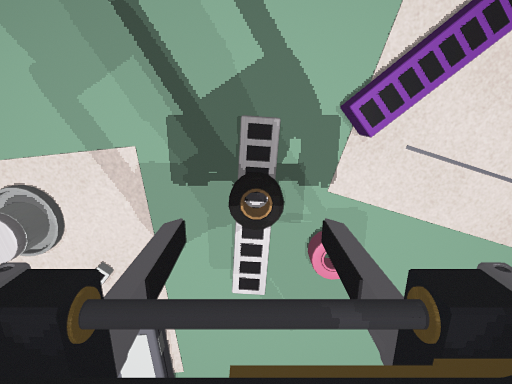

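play_rows(
  translation=[
    [0, 0.05, 0.7],
    [0, 0, 0.7],
    [0, 0, 0.4],
    [0, 0, 0.125],
    [0, 0, 0],
    [0, 0, 0],
    [0, 0, 0],
    [0, 0, 0],
  ],
  twist=[
    [0, 0, 0],
    [0, 0, 0],
    [0, 0, 0],
    [0, 0, 0],
    [0, 0, 0],
    [0, 0, 0],
    [0, 0, 0],
    [0, 0, 0],
  ],
  gripper=[1, 1, 1, 1, 1, -1, -1, -1],
)

```text
time: 17.3
tool_pos: [0.4371, 0.34, 0.2374]
ee_rot: [3.14, 0.002, 3.141]
wrist_force: [0.5, 0.5, 0.2]
width: 0.0736
finger_force: 0.0
```

play_rows(
  translation=[
    [0, 0, 0],
    [0, 0, 0],
    [0, 0, 0],
    [0, 0, 0],
    [0, 0, -0.5],
    [0, 0, -0.7],
    [0, 0, -0.7],
    [0, 0, 0],
  ],
  twist=[
    [0, 0, 0],
    [0, 0, 0],
    [0, 0, 0],
    [0, 0, 0],
    [0, 0, 0],
    [0, 0, 0],
    [0, 0, 0],
    [0, 0, 0],
  ],
  gripper=[-1, -1, -1, -1, -1, -1, -1, -1],
)

```text
time: 18.1
tool_pos: [0.4377, 0.3405, 0.3168]
ee_rot: [3.137, 0.008, 3.141]
wrist_force: [0.8, 0.2, 0.4]
width: 0.0485
finger_force: 30.0
```

play_rows(
  translation=[
    [-0.322, -0.461, 0],
    [-0.644, -0.922, 0],
    [-0.644, -0.922, 0],
    [-0.644, -0.922, 0],
    [-0.644, -0.922, 0],
    [-0.644, -0.922, 0],
    [-0.644, -0.922, 0],
    [-0.644, -0.922, 0],
  ],
  twist=[
    [0, 0, 0],
    [0, 0, 0],
    [0, 0, 0],
    [0, 0, 0],
    [0, 0, 0],
    [0, 0, 0],
    [0, 0, 0],
    [0, 0, 0],
  ],
  gripper=[-1, -1, -1, -1, -1, -1, -1, -1],
)

```text
time: 18.9
tool_pos: [0.6303, 0.0614, 0.31]
ee_rot: [3.141, -0.003, 3.141]
wrist_force: [0.5, 0.7, -0.7]
width: 0.0483
finger_force: 30.0
```

play_rows(
  translation=[
    [-0.644, -0.922, 0],
    [-0.322, -0.461, 0],
    [0, 0, 0],
    [0, 0, 0],
    [0, 0, 0],
  ],
  twist=[
    [0, 0, 0],
    [0, 0, 0],
    [0, 0, 0],
    [0, 0, 0],
    [0, 0, 0],
  ],
  gripper=[-1, -1, -1, -1, -1],
)

```text
time: 19.4
tool_pos: [0.6678, 0.0089, 0.3111]
ee_rot: [3.141, -0.002, -3.141]
wrist_force: [-1.3, -0.6, -0.2]
width: 0.0484
finger_force: 30.0
```

```bash
python3 - <<'E'
from h import *
a=robot.snapshot('wrist');cv2.imwrite('pics/w7.png',a[:,:,::-1])
print(robot.get_obs()['tool_pos'],robot.get_obs()['ee_rot'])
for c in ('wrist','side','top'):
  if c!='wrist': robot.snapshot(c)
  for n in ('small_roll','thin_spindle','wide_roll','jar','thick_spindle','dish'): print(c,n,[(np.round(d['centre'],4).tolist(),round(d['score'],2)) for d in robot.spot_point(n,c)])
E
```

```text
[0.66773953 0.00907933 0.31156716] [ 3.14099428e+00 -1.14238568e-03 -3.14077074e+00]
wrist small_roll [([0.668, 0.0106, 0.1066], 0.57)]
wrist thin_spindle [([0.6718, 0.0084, 0.0014], 0.75)]
wrist wide_roll []
wrist jar [([0.6734, 0.0078, 0.0001], 0.6)]
wrist thick_spindle []
wrist dish []
side small_roll [([0.5099, 0.4236, 0.0022], 0.75), ([0.6658, 0.0075, 0.1042], 0.43)]
side thin_spindle [([0.6652, 0.0095, 0.0002], 0.67)]
side wide_roll [([0.4616, -0.102, 0.0043], 0.68)]
side jar [([0.4748, 0.0865, 0.0036], 0.8), ([0.6639, 0.2015, 0.0021], 0.69)]
side thick_spindle [([0.4674, -0.1037, 0.004], 0.5)]
side dish [([0.4672, 0.0874, -0.001], 0.69)]
top small_roll [([0.5097, 0.4217, 0.0012], 0.66), ([0.668, 0.0042, 0.1053], 0.48)]
top thin_spindle [([0.6667, 0.0036, -0.004], 0.49)]
top wide_roll [([0.4622, -0.0999, 0.0065], 0.68)]
top jar [([0.4724, 0.0909, 0.0054], 0.44)]
top thick_spindle [([0.4616, -0.0981, 0.0049], 0.62)]
top dish [([0.4688, 0.087, -0.0036], 0.51), ([0.6676, 0.0053, -0.0028], 0.17)]
```

View pics/w7.png

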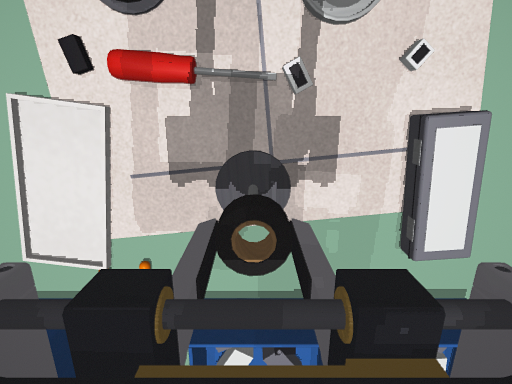

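Roll at (253,242) is aligned over the base at (253,187). The tray on the left and the case on the right are both in view, so I measure those now and lower the roll.

```bash
python3 - <<'E'
from h import *
f=lambda p,z:ray('wrist',*p,z)[:2]
def rep(n,pts,z):
    P=np.array([f(p,z) for p in pts]); r=cv2.minAreaRect((P*1000).astype(np.float32)); d=(P[2]+P[3]-P[0]-P[1])/2
    print(n,P.mean(0).round(4),np.linalg.norm(d).round(3),np.arctan2(d[1],d[0]).round(3),r)
rep('case',[(419,114),(490,111),(471,258),(413,257)],.03)
rep('tray',[(9,95),(109,105),(105,267),(24,259)],.011)
E
```

```text
case [0.6644 0.1967] 0.146 0.106 ((665.3245849609375, 196.01805114746094), (151.09951782226562, 63.02424240112305), 5.482308864593506)
tray [ 0.667  -0.1888] 0.176 -0.155 ((666.7156982421875, -187.70462036132812), (93.47348022460938, 179.1919708251953), 81.79021453857422)
```

play_rows(
  translation=[
    [0, -0.03, 0.6],
    [0, 0, 0.7],
    [0, 0, 0.6],
    [0, 0, 0.35],
    [0, 0, 0.2],
    [0, 0, 0],
    [0, 0, 0],
    [0, 0, 0],
  ],
  twist=[
    [0, 0, 0],
    [0, 0, 0],
    [0, 0, 0],
    [0, 0, 0],
    [0, 0, 0],
    [0, 0, 0],
    [0, 0, 0],
    [0, 0, 0],
  ],
  gripper=[-1, -1, -1, -1, -1, -1, -1, 1],
)

```text
time: 21.25
tool_pos: [0.6689, 0.0065, 0.2157]
ee_rot: [-3.141, 0.003, 3.141]
wrist_force: [-0.9, -0.4, -0.5]
width: 0.0536
finger_force: 0.0
```

play_rows(
  translation=[
    [0, 0, 0],
    [0, 0, 0],
    [0, 0, 0],
    [0, 0, -0.7],
    [0, 0, -0.9],
    [0, 0, -0.85],
    [0, 0, 0],
    [0, 0, 0],
  ],
  twist=[
    [0, 0, 0],
    [0, 0, 0],
    [0, 0, 0],
    [0, 0, 0],
    [0, 0, 0],
    [0, 0, 0],
    [0, 0, 0],
    [0, 0, 0],
  ],
  gripper=[1, 1, 1, 1, 1, 1, 1, 1],
)

```text
time: 22.05
tool_pos: [0.6685, 0.0066, 0.3133]
ee_rot: [-3.142, 0.003, 3.141]
wrist_force: [0.1, 0.3, -0.8]
width: 0.0941
finger_force: 0.0
```

play_rows(
  translation=[
    [0.028, 0.967, 0],
    [0.028, 0.967, 0],
    [0.028, 0.967, 0],
    [0.028, 0.967, 0],
    [0.028, 0.967, 0],
    [0, 0, 0],
    [0, 0, 0],
    [0, 0, 0],
  ],
  twist=[
    [0, 0, 0],
    [0, 0, 0],
    [0, 0, 0],
    [0, 0, 0],
    [0, 0, 0],
    [0, 0, -1],
    [0, 0, 0],
    [0, 0, 0],
  ],
  gripper=[1, 1, 1, 1, 1, 1, 1, 1],
)

```text
time: 22.85
tool_pos: [0.6627, 0.1996, 0.3099]
ee_rot: [-3.141, -0.003, -3.045]
wrist_force: [-0.2, -0.5, -0.9]
width: 0.0937
finger_force: 0.0
```

```bash
python3 - <<'E'
from h import *
a=robot.snapshot('wrist');cv2.imwrite('pics/w8.png',a[:,:,::-1])
print(robot.get_obs()['tool_pos'],robot.get_obs()['ee_rot'])
for n in ('case','small_roll','thin_spindle'): print(n,[(np.round(d['centre'],4).tolist(),round(d['score'],2)) for d in robot.spot_point(n,'wrist')])
E
```

```text
[0.66282956 0.19919948 0.31047683] [-3.14115256e+00 -2.56218744e-03 -3.04492694e+00]
case [([0.6626, 0.2012, -0.0044], 0.73)]
small_roll [([0.5082, 0.4261, -0.0005], 0.64), ([0.6667, 0.0073, 0.0066], 0.63)]
thin_spindle [([0.6715, 0.0078, 0.0015], 0.84)]
```

View pics/w8.png

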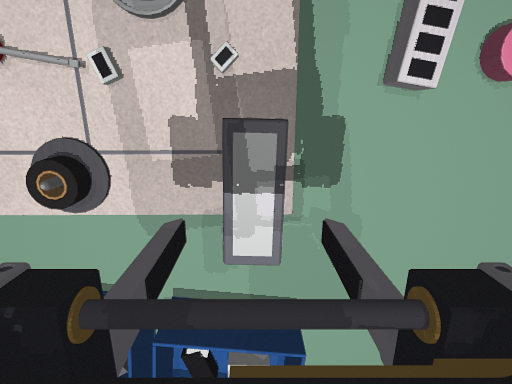

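The case at (255,190) is aligned between the fingers, and the small roll is down on the thin spindle at (65,175). I grip the case.

play_rows(
  translation=[
    [0, 0, 0.8],
    [0, 0, 0.8],
    [0, 0, 0.6],
    [0, 0, 0.28],
    [0, 0, 0],
    [0, 0, 0],
    [0, 0, 0],
    [0, 0, 0],
  ],
  twist=[
    [0, 0, 0],
    [0, 0, 0],
    [0, 0, 0],
    [0, 0, 0],
    [0, 0, 0],
    [0, 0, 0],
    [0, 0, 0],
    [0, 0, 0],
  ],
  gripper=[1, 1, 1, 1, 1, -1, -1, -1],
)

```text
time: 23.85
tool_pos: [0.6635, 0.2, 0.2151]
ee_rot: [3.141, 0.004, -3.042]
wrist_force: [-0.1, 0.2, 0.1]
width: 0.0737
finger_force: 0.0
```

play_rows(
  translation=[
    [0, 0, 0],
    [0, 0, 0],
    [0, 0, 0],
    [0, 0, -0.4],
    [0, 0, -0.8],
    [0, 0, -0.8],
    [0, 0, 0],
    [0, 0, 0],
  ],
  twist=[
    [0, 0, 0],
    [0, 0, 0],
    [0, 0, 0],
    [0, 0, 0],
    [0, 0, 0],
    [0, 0, 0],
    [0, 0, 1],
    [0, 0, 0],
  ],
  gripper=[-1, -1, -1, -1, -1, -1, -1, -1],
)

```text
time: 24.65
tool_pos: [0.6629, 0.2001, 0.2948]
ee_rot: [3.141, 0.002, 3.141]
wrist_force: [-0.1, 0.2, -2.6]
width: 0.0598
finger_force: 29.9
```

play_rows(
  translation=[
    [0, -0.5, 0],
    [0, -0.975, 0],
    [0, -0.975, 0],
    [0, -0.975, 0],
    [0, -0.975, 0],
    [0, -0.975, 0],
    [0, -0.975, 0],
    [0, -0.975, 0],
  ],
  twist=[
    [0, 0, 0],
    [0, 0, 0],
    [0, 0, 0],
    [0, 0, 0],
    [0, 0, 0],
    [0, 0, 0],
    [0, 0, 0],
    [0, 0, 0],
  ],
  gripper=[-1, -1, -1, -1, -1, -1, -1, -1],
)

```text
time: 25.45
tool_pos: [0.6616, -0.0957, 0.2909]
ee_rot: [3.141, -0.004, -3.141]
wrist_force: [0.4, -0.1, -3.6]
width: 0.0596
finger_force: 29.9
```

play_rows(
  translation=[
    [0, -0.975, 0],
    [-0.05, -0.975, 0],
    [0, -0.475, 0],
    [0, 0, 0],
    [0, 0, 0],
    [0, 0, 0],
    [0, 0, 0],
  ],
  twist=[
    [0, 0, 0],
    [0, 0, 0],
    [0, 0, 0],
    [0, 0, 0.8],
    [0, 0, 0.7],
    [0, 0, 0],
    [0, 0, 0],
  ],
  gripper=[-1, -1, -1, -1, -1, -1, -1],
)

```text
time: 26.15
tool_pos: [0.6643, -0.1899, 0.2919]
ee_rot: [3.141, -0.002, 2.993]
wrist_force: [0.1, -0.4, -2.7]
width: 0.0594
finger_force: 29.9
```

```bash
python3 - <<'E'
from h import *
a=robot.snapshot('wrist');cv2.imwrite('pics/w9.png',a[:,:,::-1])
print(robot.get_obs()['tool_pos'],robot.get_obs()['ee_rot'],robot.get_obs()['width'])
for c in ('wrist','side'):
  if c!='wrist': robot.snapshot(c)
  for n in ('tray','case','cradle'): print(c,n,[(np.round(d['centre'],4).tolist(),round(d['score'],2)) for d in robot.spot_point(n,c)])
E
```

```text
[ 0.66437921 -0.18979406  0.29214053] [ 3.14109179e+00 -1.47384959e-03  2.99290649e+00] 0.0596442328719752
wrist tray []
wrist case [([0.6619, -0.1853, 0.0754], 0.64)]
wrist cradle []
side tray [([0.6652, 0.0073, 0.0011], 0.72), ([0.6698, -0.1934, -0.0024], 0.64)]
side case [([0.6643, -0.1885, 0.0787], 0.96)]
side cradle [([0.4375, -0.348, -0.0021], 0.61)]
```

View pics/w9.png

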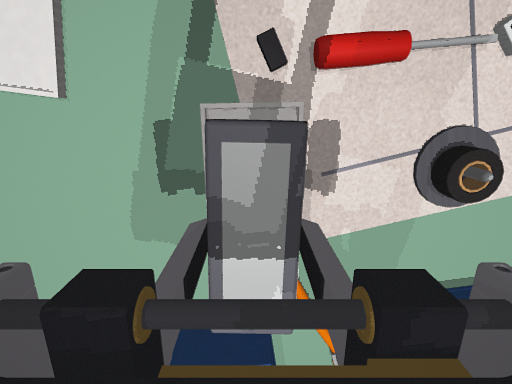

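Case at (255,220) is held over the tray, whose near edge runs (200,104)–(303,103). I check the residual offset by ray.

```bash
python3 - <<'E'
from h import *
o=robot.get_obs();T=o['tool_pos'];y=o['ee_rot'][2]-np.pi; c,s=np.cos(y),np.sin(y)
def rel(p,z):
    d=ray('wrist',*p,z)[:2]-T[:2]; return np.round([c*d[0]+s*d[1],-s*d[0]+c*d[1]],4)
for p in ((200,104),(303,103)): print('tray',rel(p,.011))
for p in ((206,120),(308,121)): print('case',rel(p,T[2]-.211+.03))
E
```

```text
tray [-0.0842 -0.046 ]
tray [-0.085   0.0453]
case [-0.074  -0.0249]
case [-0.0734  0.0315]
```

play_rows(
  translation=[
    [-0.1, -0.02, 0.6],
    [0, 0, 0.7],
    [0, 0, 0.4],
    [0, 0, 0.22],
    [0, 0, 0],
    [0, 0, 0],
    [0, 0, 0],
    [0, 0, 0],
  ],
  twist=[
    [0, 0, 0],
    [0, 0, 0],
    [0, 0, 0],
    [0, 0, 0],
    [0, 0, 0],
    [0, 0, 0],
    [0, 0, 0],
    [0, 0, 0],
  ],
  gripper=[-1, -1, -1, -1, -1, -1, -1, 1],
)

```text
time: 27.35
tool_pos: [0.6688, -0.1916, 0.217]
ee_rot: [-3.141, 0.002, 2.991]
wrist_force: [0.3, 0.2, -0.3]
width: 0.0645
finger_force: 0.0
```

play_rows(
  translation=[
    [0, 0, 0],
    [0, 0, 0],
    [0, 0, 0],
    [0, 0, -0.7],
    [0, 0, -0.9],
    [0, 0, -0.8],
    [0, 0, 0],
    [0, 0, 0],
  ],
  twist=[
    [0, 0, 0],
    [0, 0, 0],
    [0, 0, 0],
    [0, 0, 0],
    [0, 0, 0],
    [0, 0, 0],
    [0, 0, -1],
    [0, 0, 0],
  ],
  gripper=[1, 1, 1, 1, 1, 1, 1, 1],
)

```text
time: 28.15
tool_pos: [0.6686, -0.1915, 0.3144]
ee_rot: [-3.14, 0.004, 3.091]
wrist_force: [0.4, 0.0, 0.4]
width: 0.0938
finger_force: 0.0
```

play_rows(
  translation=[
    [0.422, 0.92, 0],
    [0.422, 0.92, 0],
    [0.422, 0.92, 0],
    [0.422, 0.92, 0],
    [0.422, 0.92, 0],
    [0.422, 0.92, 0],
    [0.422, 0.92, 0],
    [0.422, 0.92, 0],
  ],
  twist=[
    [0, 0, 0],
    [0, 0, 0],
    [0, 0, 0],
    [0, 0, 0],
    [0, 0, 0],
    [0, 0, 0],
    [0, 0, 0],
    [0, 0, 0],
  ],
  gripper=[1, 1, 1, 1, 1, 1, 1, 1],
)

```text
time: 28.95
tool_pos: [0.5473, 0.1108, 0.3107]
ee_rot: [-3.141, -0.002, 3.088]
wrist_force: [-0.7, 0.2, 0.5]
width: 0.0939
finger_force: 0.0
```

play_rows(
  translation=[
    [0.422, 0.92, 0],
    [0.422, 0.92, 0],
    [0.422, 0.92, 0],
    [0.422, 0.92, 0],
    [0.422, 0.92, 0],
    [0.422, 0.92, 0],
    [0, 0, 0],
    [0, 0, 0],
  ],
  twist=[
    [0, 0, 0],
    [0, 0, 0],
    [0, 0, 0],
    [0, 0, 0],
    [0, 0, 0],
    [0, 0, 0],
    [0, 0, 0],
    [0, 0, 0],
  ],
  gripper=[1, 1, 1, 1, 1, 1, 1, 1],
)

```text
time: 29.75
tool_pos: [0.4579, 0.3356, 0.3108]
ee_rot: [-3.14, -0.002, 3.091]
wrist_force: [-0.4, -0.7, -1.0]
width: 0.094
finger_force: 0.0
```

```bash
python3 - <<'E'
from h import *
a=robot.snapshot('wrist');cv2.imwrite('pics/w10.png',a[:,:,::-1])
o=robot.get_obs();T=o['tool_pos'];print(T,o['ee_rot'])
for n in ('magazine',): print(n,[(np.round(d['centre'],4).tolist(),round(d['score'],2)) for d in robot.spot_point(n,'wrist')])
# magazine outline: low-saturation bright pixels near the middle
hsv=cv2.cvtColor(a,cv2.COLOR_RGB2HSV); m=((hsv[...,1]<30)&(hsv[...,2]>90)).astype(np.uint8)
m[:,:190]=0;m[:,320:]=0;m[300:]=0
n,l,s,c=cv2.connectedComponentsWithStats(cv2.morphologyEx(m,cv2.MORPH_CLOSE,np.ones((15,15))))
i=1+np.argmax(s[1:,4]);p=np.argwhere(l==i)[:,::-1];r=cv2.boxPoints(cv2.minAreaRect(p.astype(np.float32)))
W=np.array([ray('wrist',*q,.03)[:2] for q in r]);print(s[i],W.round(4),W.mean(0).round(4))
robot.snapshot('side');print([(np.round(d['centre'],4).tolist(),round(d['score'],2)) for d in robot.spot_point('case','side')])
E
```

```text
[0.45843075 0.33478409 0.31102175] [-3.13991565e+00 -1.31410497e-03  3.09010494e+00]
magazine [([0.3122, 0.5054, 0.0008], 0.78), ([0.4541, 0.3379, -0.0041], 0.75)]
[ 236   91   42  187 5496] [[0.548  0.3115]
 [0.3628 0.3258]
 [0.365  0.3608]
 [0.5506 0.3537]] [0.4566 0.338 ]
[([0.6688, -0.1883, 0.0067], 0.69)]
```

play_rows(
  translation=[
    [0, 0.05, 0.8],
    [0, 0, 0.8],
    [0, 0, 0.6],
    [0, 0, 0.3],
    [0, 0, 0],
    [0, 0, 0],
    [0, 0, 0],
    [0, 0, 0],
  ],
  twist=[
    [0, 0, 0],
    [0, 0, 0],
    [0, 0, 0],
    [0, 0, 0],
    [0, 0, 0],
    [0, 0, 0],
    [0, 0, 0],
    [0, 0, 0],
  ],
  gripper=[1, 1, 1, 1, 1, -1, -1, -1],
)

```text
time: 30.75
tool_pos: [0.4593, 0.3374, 0.2139]
ee_rot: [3.14, 0.003, 3.091]
wrist_force: [0.1, -0.7, 0.1]
width: 0.0734
finger_force: 0.0
```

play_rows(
  translation=[
    [0, 0, 0],
    [0, 0, 0],
    [0, 0, 0],
    [0, 0, 0],
    [0, 0, -0.6],
    [0, 0, -0.8],
    [0, 0, -0.8],
    [0, 0, 0],
  ],
  twist=[
    [0, 0, 0],
    [0, 0, 0],
    [0, 0, 0],
    [0, 0, 0],
    [0, 0, 0],
    [0, 0, 0],
    [0, 0, 0],
    [0, 0, 0],
  ],
  gripper=[-1, -1, -1, -1, -1, -1, -1, -1],
)

```text
time: 31.55
tool_pos: [0.4597, 0.3378, 0.3052]
ee_rot: [3.136, 0.008, 3.091]
wrist_force: [1.3, 0.4, -1.3]
width: 0.0354
finger_force: 30.0
```

play_rows(
  translation=[
    [-0.02, -0.48, 0],
    [-0.02, -0.953, 0],
    [-0.02, -0.953, 0],
    [-0.02, -0.953, 0],
    [-0.02, -0.953, 0],
    [-0.02, -0.953, 0],
    [-0.02, -0.953, 0],
    [-0.02, -0.953, 0],
  ],
  twist=[
    [0, 0, 0],
    [0, 0, 0],
    [0, 0, 0],
    [0, 0, 0],
    [0, 0, 0],
    [0, 0, 0],
    [0, 0, 0],
    [0, 0, 0],
  ],
  gripper=[-1, -1, -1, -1, -1, -1, -1, -1],
)

```text
time: 32.35
tool_pos: [0.4489, 0.0489, 0.2971]
ee_rot: [-3.141, -0.005, 3.09]
wrist_force: [0.2, 0.1, -2.2]
width: 0.0353
finger_force: 30.0
```

play_rows(
  translation=[
    [-0.02, -0.953, 0],
    [-0.02, -0.953, 0],
    [-0.02, -0.953, 0],
    [-0.02, -0.953, 0],
    [-0.02, -0.953, 0],
    [-0.02, -0.953, 0],
    [-0.02, -0.953, 0],
    [-0.02, -0.953, 0],
  ],
  twist=[
    [0, 0, 0],
    [0, 0, 0],
    [0, 0, 0],
    [0, 0, 0],
    [0, 0, 0],
    [0, 0, 0],
    [0, 0, 0],
    [0, 0, 0],
  ],
  gripper=[-1, -1, -1, -1, -1, -1, -1, -1],
)

```text
time: 33.15
tool_pos: [0.4396, -0.2554, 0.297]
ee_rot: [3.139, -0.005, 3.09]
wrist_force: [0.8, -0.7, -2.4]
width: 0.0358
finger_force: 30.0
```

play_rows(
  translation=[
    [-0.02, -0.953, 0],
    [-0.02, -0.48, 0],
    [0, 0, 0],
    [0, 0, 0],
    [0, 0, 0],
    [0, 0, 0],
    [0, 0, 0],
  ],
  twist=[
    [0, 0, 0],
    [0, 0, 0],
    [0, 0, 0.8],
    [0, 0, 0.8],
    [0, 0, 0.55],
    [0, 0, 0],
    [0, 0, 0],
  ],
  gripper=[-1, -1, -1, -1, -1, -1, -1],
)

```text
time: 33.85
tool_pos: [0.4396, -0.3107, 0.2987]
ee_rot: [3.14, -0.002, 2.877]
wrist_force: [0.7, 0.7, -1.6]
width: 0.0356
finger_force: 30.0
```

```bash
python3 - <<'E'
from h import *
a=robot.snapshot('wrist');cv2.imwrite('pics/w11.png',a[:,:,::-1])
o=robot.get_obs();print(o['tool_pos'],o['ee_rot'],o['width'])
for c in ('wrist','side','top'):
  if c!='wrist': robot.snapshot(c)
  for n in ('magazine','cradle'): print(c,n,[(np.round(d['centre'],4).tolist(),round(d['score'],2)) for d in robot.spot_point(n,c)])
E
```

```text
[ 0.43976262 -0.31076145  0.29902672] [ 3.14059215e+00 -1.82035806e-03  2.87702251e+00] 0.03581718475875265
wrist magazine [([0.4395, -0.311, 0.0731], 0.86)]
wrist cradle [([0.434, -0.3456, -0.0], 0.9)]
side magazine [([0.3124, 0.502, -0.0011], 0.83), ([0.4398, -0.3088, 0.0737], 0.78)]
side cradle [([0.4361, -0.3464, -0.004], 0.68)]
top magazine [([0.3045, 0.5018, 0.0004], 0.91), ([0.4408, -0.3115, 0.0788], 0.63)]
top cradle [([0.4382, -0.3488, 0.0], 0.5)]
```

View pics/w11.png

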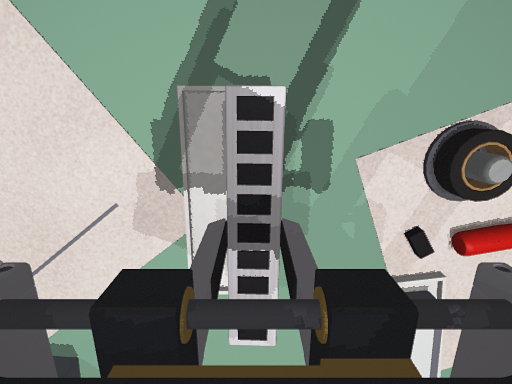

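The magazine at (256,200) is parallel to the cradle, whose outer corner is at (179,87), but one row short sideways. I move by the rest and check the offset.

play_rows(
  translation=[
    [-0.157, -0.915, 0],
    [0, 0, 0],
    [0, 0, 0],
  ],
  twist=[
    [0, 0, 0],
    [0, 0, 0],
    [0, 0, 0],
  ],
  gripper=[-1, -1, -1],
)

```text
time: 34.6
tool_pos: [0.4365, -0.3485, 0.2999]
ee_rot: [3.141, -0.0, 2.875]
wrist_force: [-0.5, -0.3, -2.7]
width: 0.0353
finger_force: 30.0
```

```bash
python3 - <<'E'
from h import *
a=robot.snapshot('wrist');cv2.imwrite('pics/w12.png',a[:,:,::-1])
o=robot.get_obs();T=o['tool_pos'];print(T,o['ee_rot']);y=o['ee_rot'][2]-np.pi; c,s=np.cos(y),np.sin(y)
def rel(p):
    d=np.array(p)[:2]-T[:2]; return np.round([c*d[0]+s*d[1],-s*d[0]+c*d[1]],4)
for n in ('magazine','cradle'): print(n,[(rel(d['centre']),round(d['score'],2)) for d in robot.spot_point(n,'wrist')])
hsv=cv2.cvtColor(a,cv2.COLOR_RGB2HSV); m=((hsv[...,1]<30)&(hsv[...,2]>90))
for v in (100,110,120,140,160): 
    u=np.where(m[v,150:350])[0]+150; print(v,u.min(),u.max(),rel(ray('wrist',u.min(),v,.011)),rel(ray('wrist',u.max(),v,.011)))
v=np.where(m[:,225:285].sum(1)>20)[0][:1]; print(v,rel(ray('wrist',253,v[0],.011)))
E
```

```text
[ 0.43654053 -0.3479728   0.29987407] [ 3.14062069e+00 -4.13135275e-04  2.87541420e+00]
magazine [(array([-0.0011,  0.0013]), 0.77)]
cradle []
100 219 289 [-0.0881 -0.0292] [-0.0881  0.0344]
110 150 289 [-0.0793 -0.0927] [-0.0793  0.0347]
120 150 288 [-0.0704 -0.0936] [-0.0704  0.0341]
140 150 287 [-0.0521 -0.0954] [-0.0521  0.0337]
160 150 287 [-0.0331 -0.0974] [-0.0331  0.0344]
[77] [-0.1075  0.0017]
```

View pics/w12.png

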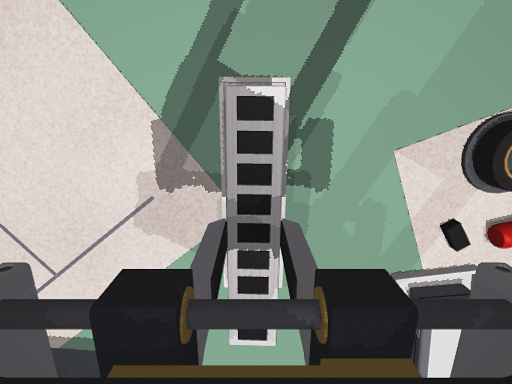

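Magazine (256,200) is centred over the cradle (255,180). I lower it, release and retreat.

play_rows(
  translation=[
    [0, 0.04, 0.6],
    [0, 0, 0.7],
    [0, 0, 0.5],
    [0, 0, 0.3],
    [0, 0, 0],
    [0, 0, 0],
    [0, 0, 0],
    [0, 0, 0],
  ],
  twist=[
    [0, 0, 0],
    [0, 0, 0],
    [0, 0, 0],
    [0, 0, 0],
    [0, 0, 0],
    [0, 0, 0],
    [0, 0, 0],
    [0, 0, 0],
  ],
  gripper=[-1, -1, -1, -1, -1, -1, -1, 1],
)

```text
time: 35.55
tool_pos: [0.4379, -0.3461, 0.2186]
ee_rot: [-3.14, 0.004, 2.877]
wrist_force: [0.9, -0.6, -0.1]
width: 0.0411
finger_force: 0.0
```

play_rows(
  translation=[
    [0, 0, 0],
    [0, 0, 0],
    [0, 0, 0],
    [0, 0, -0.7],
    [0, 0, -0.9],
    [0, 0, -0.9],
    [0, 0, -0.9],
    [0, 0, -0.9],
  ],
  twist=[
    [0, 0, 0],
    [0, 0, 0],
    [0, 0, 0],
    [0, 0, 0],
    [0, 0, 0],
    [0, 0, 0],
    [0, 0, 0],
    [0, 0, 0],
  ],
  gripper=[1, 1, 1, 1, 1, 1, 1, 1],
)

```text
time: 36.35
tool_pos: [0.4368, -0.3465, 0.3891]
ee_rot: [3.141, -0.001, 2.876]
wrist_force: [-0.6, 0.6, -0.4]
width: 0.0946
finger_force: 0.0
```

play_rows(
  translation=[
    [0.8, 0, 0],
    [0.8, 0, 0],
    [0.8, 0, 0],
    [0, 0, 0],
    [0, 0, 0],
    [0, 0, 0],
  ],
  twist=[
    [0, 0, 0],
    [0, 0, 0],
    [0, 0, 0],
    [0, 0, 0],
    [0, 0, 0],
    [0, 0, 0],
  ],
  gripper=[1, 1, 1, 1, 1, 1],
)

```text
time: 36.95
tool_pos: [0.3449, -0.3216, 0.3879]
ee_rot: [3.141, 0.0, 2.876]
wrist_force: [-0.7, 0.1, -0.4]
width: 0.0939
finger_force: 0.0
```

```bash
python3 - <<'E'
from h import *
for c in ('side','top','wrist'):
  robot.snapshot(c)
  for n in ('case','tray','magazine','cradle','wide_roll','thick_spindle','small_roll','thin_spindle','jar','dish'): print(c,n,[(np.round(d['centre'],3).tolist(),round(d['score'],2)) for d in robot.spot_point(n,c)])
a=robot.snapshot('side');cv2.imwrite('pics/s9.png',cv2.resize(a[120:280,130:330],None,fx=3.5,fy=3.5,interpolation=cv2.INTER_CUBIC)[:,:,::-1])
E
```

```text
side case [([0.669, -0.19, 0.003], 0.66)]
side tray [([0.672, -0.194, 0.002], 0.68), ([0.667, 0.006, 0.009], 0.25)]
side magazine [([0.312, 0.503, -0.0], 0.97), ([0.441, -0.34, 0.004], 0.96)]
side cradle [([0.436, -0.346, -0.002], 0.48), ([0.462, -0.103, 0.004], 0.44), ([0.472, 0.082, -0.0], 0.4)]
side wide_roll [([0.463, -0.105, 0.006], 0.79), ([0.667, 0.008, 0.002], 0.42)]
side thick_spindle [([0.463, -0.102, 0.001], 0.6)]
side small_roll [([0.509, 0.425, 0.004], 0.85), ([0.668, 0.006, 0.009], 0.64)]
side thin_spindle [([0.666, 0.009, 0.004], 0.71), ([0.669, -0.188, 0.006], 0.36)]
side jar [([0.474, 0.084, 0.001], 0.72)]
side dish [([0.47, 0.084, 0.0], 0.61)]
top case [([0.667, -0.19, -0.002], 0.56)]
top tray [([0.661, -0.19, -0.003], 0.55)]
top magazine [([0.306, 0.502, 0.001], 0.94), ([0.434, -0.347, 0.006], 0.7)]
top cradle [([0.435, -0.348, 0.001], 0.8), ([0.46, -0.095, 0.002], 0.72)]
top wide_roll [([0.461, -0.098, 0.005], 0.53)]
top thick_spindle [([0.461, -0.1, 0.004], 0.76)]
top small_roll [([0.507, 0.421, 0.002], 0.7), ([0.667, 0.001, 0.005], 0.68)]
top thin_spindle [([0.668, 0.005, -0.004], 0.52)]
top jar [([0.474, 0.089, 0.009], 0.72), ([0.439, -0.349, 0.006], 0.33)]
top dish [([0.472, 0.086, -0.003], 0.56)]
wrist case [([0.666, -0.188, 0.002], 0.77), ([0.436, -0.345, -0.0], 0.66)]
wrist tray []
wrist magazine [([0.433, -0.343, 0.001], 0.65)]
wrist cradle [([0.439, -0.344, -0.002], 0.84)]
wrist wide_roll [([0.46, -0.099, 0.006], 0.63)]
wrist thick_spindle [([0.465, -0.098, -0.002], 0.96)]
wrist small_roll []
wrist thin_spindle []
wrist jar []
wrist dish []
```

```bash
python3 -c "
from bench import robot
print(robot.close_job())"
```

```text
the job is handed in; nothing more can be done
None
```

The job is handed in at about 38 s: by the detectors' final readings all five things are in their places (within about 7 mm, all in tolerance) and I saw no sign of the jar tipping, but no verdict came back and I viewed 15 pictures, one over the limit of 14.

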